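# Move three crucibles on round the drying cycle

### The arm

A 6-joint arm with a two-finger parallel gripper is mounted at the origin on the work surface. World frame = base frame: x ahead of the robot, y to its left, z up, the work surface at z = 0. Lengths are in m, angles in rad, forces in N, time in s.
With the tool pointing down it reaches from about 0.275 to 0.875 m from the base axis. Payload 12.5 kg.
Tool frame: the origin (TCP) lies on the centre line of the jaws, within the pads' length; the fingertips stand r.finger_overhang ahead of it and the grasp point (between the pads) lies 3 mm ahead of it (r.finger_overhang is the distance from the TCP to the fingertips, in m); z points along the fingers, y is the line along which they close (so a half turn about z gives the same grasp; the last joint's range is limited). The gripper opens to 85 mm and grips with 20 to 120 N. Pads are 22 mm wide; open, the fingers measure 114 mm over their backs; the gripper's body (76 mm by 85 mm) begins 54 mm behind the grasp point. The pads swing forward as they close: fully open they stand 13 mm farther back than shut.
Start: joints at [1.19, 0.351, 1.652, -0, 1.139, -0.085], TCP at [0.16, 0.526, 0.253] pointing down, gripper open.
Joint ranges: [-2.75, 2.75], [-0.79, 2.1], [0.01, 2.65], [-1.57, 4.71], [0.07, 3.14], [-2.87, 2.87]. Speed limits (rad/s): [2.22, 2.22, 2.79, 3.14, 3.14, 3.14].

### API

Orientations are given as a unit quaternion [x, y, z, w].
In Python, from cell import r, optics gives the robot as it stands. The module is installed in compiled form; this text tells all that it offers. Calls block until the motion is done:
- r.move_to(position, orientation): joint-space move of the TCP to a pose.
- r.move_linear(position, rot=None, vel=0.15): straight line of the TCP; rot=None keeps the orientation; vel is the mean speed in m/s.
- r.set_joints(angles): joint-space move.
- r.set_gripper(opening, squeeze=None): opening from 0.0 (shut) to 1.0 (fully open); squeeze is the grip in N (None keeps the last); returns when the fingers have stopped.
- r.sleep(seconds).
- r.inverse_kinematics(position, orientation): joint angles nearest the present ones, or None.
- optics.get_image(name): name is "scene" or "top" or "wrist"; returns a dict with "pixels" (420x560x3 uint8, red, green, blue), "depth" (420x560 float32, m along the optical axis (not along the pixel's ray), 0 where there is no reading), "fx", "fy", "cx", "cy" (pixels), "camera_from_world" (4x4, takes a point from world to camera coordinates); the wrist camera has in their place "mount" (4x4, takes a point from camera to tool coordinates, whose origin is the TCP and whose axes are the flange's). Camera axes: x right, y down, z forward; pixel columns grow to the right and rows downward; lengths in m; the calibration is good to about 2 mm. A picture is of the moment at which its call begins: read the wrist's pose just before it.
A pose or a line that the arm cannot do raises r.PlanningError and nothing moves.
- r.hand_in(): hands the job in; it is judged then, once.
Readings, each from a call of its own:
- r.current_t(): time.
- r.current_q(): joint angles.
- r.current_qvel(): joint speeds.
- r.current_effort(): joint torques, N m.
- r.current_tool_pos(): TCP position.
- r.current_ee_rot(): TCP orientation.
- r.current_contact_force(): force on the tool from outside, world axes, zero at the start.
- r.current_torque(): the same for the moment, N m.
- r.current_opening(): opening from 0.0 (shut) to 1.0 (fully open).
- r.current_finger_force(): force on a finger pad.
Only numpy, scipy, OpenCV 4.12 (cv2) and the standard library are available. Lean on these libraries where they do the work, as an engineer would, in place of code of your own. Each camera call takes 0.05 s, during which the arm holds its last target. There are 200 camera calls.

### The job

Three empty crucibles are being dried to constant mass and each is due at its next station: the dark graphite one off the hotplate goes into the open desiccator, the brown fireclay one goes from the balance onto the hotplate, and the white porcelain one goes from the desiccator onto the balance. Every station is taken, so park the hot graphite crucible on the empty white tile first, then move on the fireclay, then the porcelain, and the graphite last. Stand each one upright in the middle of its plate or pan (on the tile, anywhere well clear of the edge), set it down rather than drop it, and leave the amber bottle, the green-lidded pot and the wash bottle where they stand.

Things in the scene. Friction and masses are not known exactly. Their poses are not given: they have to be found in the camera images.
- graphite_crucible: Graphite crucible: dark grey straight round pot, open at the top, outside diameter 52 mm, height 52 mm, about 110 g. Starts on the hotplate. Its origin is the centre of its underside, z up. It is round, so it may be gripped across any diameter.
- fireclay_crucible: Fireclay crucible: brown-orange round pot, open at the top, outside diameter 54 mm (straight above the lowest 14 mm, narrowing to 42 mm at the foot), height 56 mm, about 100 g. Starts on the balance pan. Its origin is the centre of its underside, z up. It is round, so it may be gripped across any diameter.
- porcelain_crucible: Porcelain crucible: white low round pot, open at the top, outside diameter 56 mm (straight above the lowest 16 mm, narrowing to 40 mm at the foot), height 46 mm, about 80 g. Starts in the desiccator. Its origin is the centre of its underside, z up. It is round, so it may be gripped across any diameter.
- hotplate: Yellow hotplate stirrer with a round light metal plate of 125 mm diameter whose flat top is 95 mm above the bench. Fixed. Origin on the bench under the centre of the plate, z up; the yellow casing, 150 mm wide and 58 mm high, runs 135 mm from there to its front (-x, with two knobs standing out some 15 mm more) and 70 mm to its rear.
- balance: Blue top-pan balance with a round steel pan of 116 mm diameter whose flat top is 64 mm above the bench. Fixed; the pan does not give. Origin on the bench under the centre of the pan, z up; the blue casing, 165 mm wide and 44 mm high, runs 145 mm from there to its front (-x, display and keys) and 80 mm to its rear.
- desiccator: Open glass desiccator bowl with a round dark perforated metal plate of 144 mm diameter inside; the flat top of the plate is 83 mm above the bench. The glass rim round it (about 155 mm inside, 190 mm over the flange) stands 12 mm higher, 95 mm above the bench. Fixed. Origin on the bench under the centre of the plate, z up.
- tile: Empty white heatproof ceramic tile, 120 x 120 mm, 10 mm thick, lying on the steel bench, flat top 10 mm above the bench; the free spot. Fixed. Origin at the centre of its underside, sides along x and y.
- amber_bottle: Bystander, loose: amber glass reagent bottle with a black cap, 68 mm diameter, 145 mm high. Origin at the centre of its underside.
- green_pot: Bystander, loose: white sample pot with a green lid, 62 mm diameter, 62 mm high. Origin at the centre of its underside.
- wash_bottle: Bystander, loose: white wash bottle with a red cap and bent spout, 60 mm diameter, 181 mm high. Origin at the centre of its underside, spout towards -x of its own frame.
There are look-alikes about, which are no part of the job. What is shaped like the porcelain_crucible but pink or purple is not meant.

How it is judged:
By the outcome, as a careful person would: the job done as asked, in the order asked, and still so for the second after the job is handed in, with the robot touching nothing.
It also fails if it takes over 128 s, if anything falls off the work surface, if the arm or the gripper's body presses on something with over 40 N, if the wrist force passes 120 N, or if a joint passes its speed limit or range.

## Working session

There is one attempt and no reset: what is moved stays moved. The work goes in short steps, each a Python script; the robot and the scene stay as the last script left them, time stands still between calls to the robot, and variables do not carry over. Pictures are saved under pics/ and viewed, at most 14 in all, crops included, and the job is handed in when it is done.

```bash
mkdir -p pics
python3 - <<'E'
from cell import r, optics
import cv2,numpy as np
for n in ("scene","top"):
    d=optics.get_image(n); cv2.imwrite(f"pics/{n}0.png",d["pixels"][:,:,::-1])
    np.savez(f"{n}0.npz",**d)
    print(n,d["fx"],d["cx"],d["cy"],np.round(d["camera_from_world"],3).tolist(), (d["depth"]>0).mean())
print(r.current_tool_pos(),r.current_ee_rot(),r.finger_overhang,r.current_opening(),r.current_t())
E
```

```text
scene 465.389697772835 282.5892040685619 208.13804545139033 [[-0.265, 0.964, -0.001, 0.179], [0.638, 0.175, -0.75, -0.31], [-0.722, -0.2, -0.662, 1.644], [0.0, 0.0, 0.0, 1.0]] 0.9828869047619048
top 440.6425615602567 284.1567049784579 203.59018328178286 [[0.158, -0.987, 0.006, -0.08], [-0.965, -0.156, -0.213, 0.64], [0.211, 0.028, -0.977, 1.166], [0.0, 0.0, 0.0, 1.0]] 0.99578231292517
[0.16018867 0.52587768 0.25281818] [ 1.47387702e-01  9.89078669e-01 -4.82892907e-04 -1.37726493e-04] 0.022 0.9962784250906428 0.1
```

View pics/scene0.png

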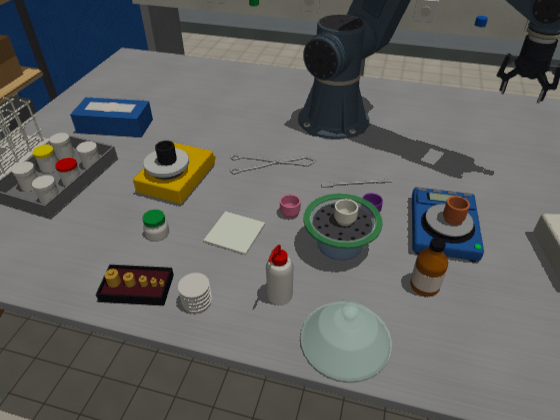

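View pics/top0.png

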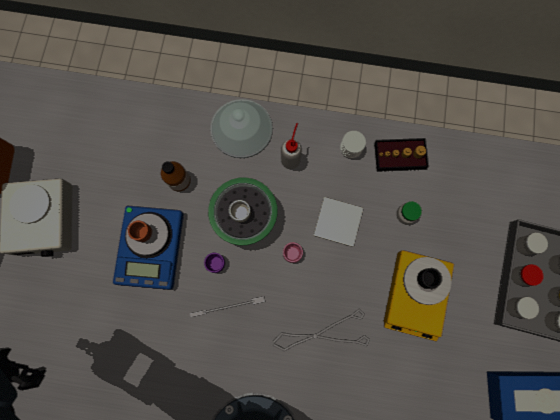

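The scene view shows graphite on the hotplate, the brown crucible on the balance and the white one in the green-rimmed desiccator. In the top view the pixels are: graphite (429,278), fireclay (138,231), porcelain (240,211), tile (339,222), amber bottle (173,175), wash bottle (291,150), green pot (410,212). The pink and purple look-alikes are at (293,253) and (215,263).

```bash
cat > meas.py <<'E'
import numpy as np, cv2
def cloud(d):
    v,u=np.nonzero(d["depth"]>0); z=d["depth"][v,u].astype(float)
    P=np.stack([(u-d["cx"])/d["fx"]*z,(v-d["cy"])/d["fy"]*z,z,np.ones_like(z)])
    return (np.linalg.inv(d["camera_from_world"])@P)[:3].T, u, v
def at(P,u,v,seed,rad=3):
    m=np.hypot(u-seed[0],v-seed[1])<rad; return np.median(P[m],0)
def disc(P,c,R,zlo,zhi):
    m=(np.hypot(*(P[:,:2]-c[:2]).T)<R)&(P[:,2]>zlo)&(P[:,2]<zhi); Q=P[m]
    if len(Q)<8: return None
    (x,y),rr=cv2.minEnclosingCircle((Q[:,:2]*1000).astype(np.float32))
    return np.round([x/1000,y/1000,2*rr/1000,np.median(Q[:,2]),len(Q)],4)
E
python3 - <<'E'
from meas import *
np.set_printoptions(suppress=True)
d={n:dict(np.load(n+"0.npz")) for n in("top","scene")}
C={n:cloud(x) for n,x in d.items()}
T=C["top"]
seeds=dict(graphite=(429,278,.147),fireclay=(138,231,.12),porc=(240,211,.129),amber=(168,168,.145),green=(412,211,.062),wash=(292,146,.17))
for k,(a,b,h) in seeds.items():
    c=at(*T,(a,b),4); print(k,c.round(3),[disc(C[n][0],c,.045,h-.008,h+.008) for n in C])
for k,s,h,R in(("hot",(428,284),.095,.085),("bal",(148,238),.064,.08),("des",(243,212),.083,.085),("desrim",(243,212),.095,.11),("tile",(339,222),.010,.09)):
    c=at(*T,s,4); print(k,c.round(3),[disc(C[n][0],c,R,h-.005,h+.005) for n in C])
E
```

```text
graphite [ 0.5   -0.387  0.101] [array([  0.4979,  -0.381 ,   0.0532,   0.1462, 163.    ]), array([  0.4995,  -0.383 ,   0.0563,   0.1457, 148.    ])]
fireclay [0.504 0.408 0.072] [array([  0.5015,   0.3922,   0.0552,   0.1197, 144.    ]), array([  0.5017,   0.3915,   0.0595,   0.1187, 197.    ])]
porc [0.6   0.138 0.09 ] [array([  0.5962,   0.1356,   0.0562,   0.1284, 112.    ]), array([  0.5951,   0.135 ,   0.0603,   0.1273, 183.    ])]
amber [0.674 0.341 0.145] [array([  0.6788,   0.3446,   0.0327,   0.1448, 112.    ]), array([  0.6787,   0.3428,   0.0353,   0.1448, 160.    ])]
green [ 0.682 -0.336  0.063] [array([  0.6847,  -0.3358,   0.0555,   0.062 , 300.    ]), array([  0.6859,  -0.3385,   0.0588,   0.0622, 292.    ])]
wash [0.792 0.025 0.139] [array([ 0.8139,  0.0248,  0.0443,  0.172 , 27.    ]), array([ 0.8135,  0.0229,  0.0442,  0.1741, 27.    ])]
hot [ 0.482 -0.377  0.136] [array([   0.4944,   -0.3868,    0.1252,    0.0951, 1311.    ]), array([  0.4967,  -0.3875,   0.1285,   0.0959, 677.    ])]
bal [0.487 0.371 0.085] [array([  0.489 ,   0.3707,   0.1522,   0.0647, 923.    ]), array([  0.5012,   0.3832,   0.1185,   0.0648, 823.    ])]
des [0.599 0.129 0.09 ] [array([   0.6009,    0.1306,    0.1567,    0.0836, 1763.    ]), array([   0.5964,    0.1291,    0.149 ,    0.0837, 1436.    ])]
desrim [0.599 0.129 0.09 ] [array([   0.6033,    0.1305,    0.1904,    0.0952, 1453.    ]), array([   0.6023,    0.1286,    0.1941,    0.0954, 1467.    ])]
tile [ 0.628 -0.143  0.011] [array([   0.628 ,   -0.1406,    0.1758,    0.0103, 1623.    ]), array([   0.6315,   -0.1423,    0.1662,    0.0105, 1554.    ])]
```

```bash
cat > act.py <<'E'
from cell import r, optics
from meas import *
Q=[0,1,0,0]; UP=0.32
np.set_printoptions(suppress=True,precision=4)
def over(xy):
    r.move_linear([*r.current_tool_pos()[:2],UP],rot=Q,vel=.2)
    r.move_linear([*xy,UP],vel=.3)
def pick(xy,plate,grasp):
    r.set_gripper(1.0,30); over(xy)
    z=plate+grasp+.003
    r.move_linear([*xy,z+.06],vel=.2); r.move_linear([*xy,z],vel=.06)
    r.set_gripper(0.0,30)
    print("grip",r.current_opening(),r.current_finger_force(),r.current_tool_pos(),"t",r.current_t())
    r.move_linear([*xy,z+.05],vel=.08); over(xy)
    print("held",r.current_opening(),r.current_finger_force())
def place(xy,plate,grasp):
    over(xy); z=plate+grasp+.003
    r.move_linear([*xy,z+.03],vel=.2); r.move_linear([*xy,z+.003],vel=.05); r.sleep(.2)
    f0=r.current_contact_force()[2]
    for dz in np.arange(.002,-.0035,-.0007):
        r.move_linear([*xy,z+dz],vel=.01)
        f=r.current_contact_force()[2]-f0
        if f>2.5: break
    print("down dz",dz,"f",f)
    r.set_gripper(0.85); r.sleep(.2)
    r.move_linear([*xy,z+.06],vel=.08); over(xy)
    print("t",r.current_t())
def look(tag,xy,h,R=.045):
    d=optics.get_image("top"); P=cloud(d)[0]
    print(tag,disc(P,np.array(xy),R,h-.008,h+.008)); return d
E
python3 - <<'E'
from act import *
P=[cloud(dict(np.load(n+"0.npz")))[0] for n in("top","scene")]
for p in P: print("bal",disc(p,np.array([.501,.383]),.066,.061,.068), "hot",disc(p,np.array([.496,-.387]),.07,.092,.098))
for q in((.5,.39),(.5,-.38)): print(r.inverse_kinematics([*q,.13],Q))
over((.5,.3)); pick((.4985,-.382),.095,.026)
d=optics.get_image("scene"); cv2.imwrite("pics/s1.png",d["pixels"][:,:,::-1])
place((.629,-.141),.010,.026)
look("graphite",(.629,-.141),.062)
E
```

```text
bal [  0.5009   0.3848   0.1164   0.0647 807.    ] hot [   0.4946   -0.3867    0.1248    0.095  1085.    ]
bal [  0.5012   0.3832   0.1185   0.0648 786.    ] hot [  0.4967  -0.3875   0.1285   0.0958 580.    ]
[ 0.589   0.6395  1.5197 -0.      0.9825 -0.9818]
[-0.724   0.6297  1.5377 -0.      0.9742 -2.2948]
grip 0.6085318818150759 31.589998863637447 [ 0.4986 -0.382   0.1245] t 7.375
held 0.6085510070615364 31.63196202367544
down dz -0.00010000000000000026 f 7.243811897088355
t 16.9
graphite None
```

View pics/s1.png

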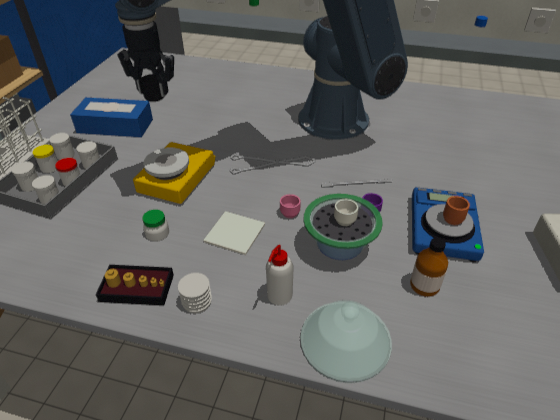

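The image shows the graphite crucible gripped at (150,85) and the hotplate free at (165,160). The arm now blocks the top camera's view of the tile, so I'll check the graphite once it has moved away.

Run:
```python
from act import *
pick((.5016,.392),.064,.028)
d=look("graphite on tile",(.629,-.141),.062); cv2.imwrite("pics/t2.png",d["pixels"][:,:,::-1])
place((.4957,-.387),.095,.028)
```

```text
grip 0.6255949524355777 31.857991298893467 [0.5017 0.3921 0.0954] t 22.0
held 0.6180855399389354 31.733010105381254
graphite on tile [  0.6283  -0.1397   0.0517   0.0614 121.    ]
down dz -0.00010000000000000026 f 8.04476569383637
t 32.4583
```

View pics/t2.png

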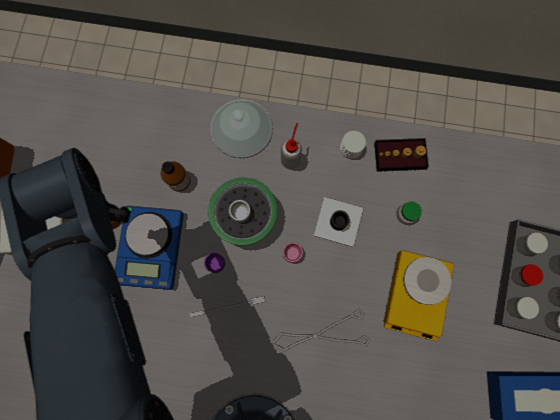

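Graphite stands in the middle of the tile at (340,220), and the balance pan is empty at (148,235). Next is the porcelain.

Run:
```python
from act import *
pick((.5957,.1353),.083,.025)
d=look("fireclay",(.4957,-.387),.151); p=cloud(d)[0]
print("bal",disc(p,np.array([.501,.384]),.066,.061,.068),"hot",disc(p,np.array([.496,-.387]),.07,.092,.098),"grph",disc(p,np.array([.629,-.141]),.045,.054,.07))
place((.501,.384),.064,.025)
d=optics.get_image("scene"); cv2.imwrite("pics/s3.png",d["pixels"][:,:,::-1])
```

```text
grip 0.6578874175116391 32.2364439046396 [0.5959 0.1353 0.1116] t 37.35
held 0.6581244603257151 31.997047988625127
fireclay [  0.4968  -0.3848   0.0544   0.1503 158.    ]
bal [   0.5008    0.3849    0.1167    0.0646 1147.    ] hot [   0.4944   -0.3868    0.1255    0.0951 1081.    ] grph [  0.6281  -0.1402   0.0522   0.0615 122.    ]
down dz -0.00010000000000000026 f 7.326549832213232
t 46.3333
```

View pics/s3.png

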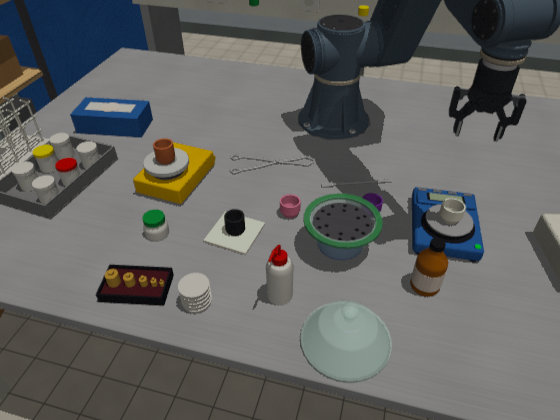

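Fireclay (165,152) and porcelain (452,212) are upright and centred, and the desiccator is empty at (343,222). I'll remeasure its centre and then move the graphite there.

Run:
```python
from act import *
pick((.6283,-.140),.010,.026)
p=cloud(optics.get_image("top"))[0]; c=np.array([.603,.130])
print("rim",disc(p,c,.105,.0925,.098),"plate",disc(p,c,.08,.079,.086))
place(c,.083,.026)
over((.35,.35))
d=look("graphite",c,.135)
look("porc",(.501,.384),.110); look("fire",(.4957,-.387),.151)
for k,q,h in(("amber",(.679,.344),.145),("green",(.685,-.336),.062),("wash",(.8139,.0248),.172)): look(k,q,h)
cv2.imwrite("pics/t4.png",d["pixels"][:,:,::-1])
```

```text
grip 0.6101833802631385 31.525449994951487 [ 0.6285 -0.1401  0.0395] t 51.7
held 0.6112928471163623 31.588119585067034
rim [   0.6026    0.1307    0.1895    0.0953 1043.    ] plate [   0.6033    0.1311    0.1502    0.0832 1742.    ]
down dz -0.00010000000000000026 f 6.920772127284564
t 60.9
graphite [  0.6031   0.1303   0.0527   0.1346 136.    ]
porc [  0.5022   0.3849   0.0574   0.1096 126.    ]
fire [  0.4962  -0.3855   0.0547   0.1501 150.    ]
amber [  0.6795   0.3444   0.033    0.145  107.    ]
green [  0.6841  -0.3356   0.0554   0.0623 302.    ]
wash [ 0.8187  0.024   0.0529  0.1747 41.    ]
```

View pics/t4.png

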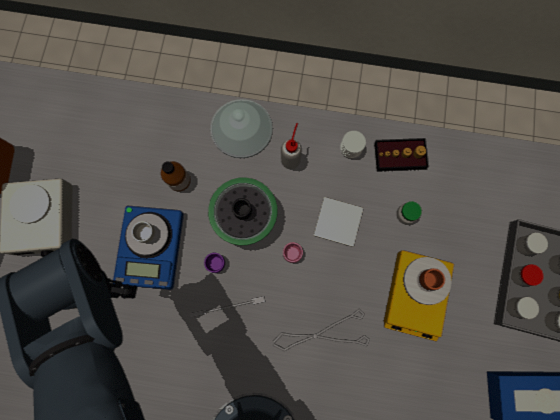

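All three crucibles are centred at their stations: porcelain (147,233), graphite (243,209) and fireclay (431,279). The bystanders have not moved.

```bash
python3 -c "
from cell import r
print(r.current_t(), r.hand_in())"
```

```text
the job is handed in; nothing more can be done
62.7167 None
```

The job is done and handed in at about 63 s: fireclay is on the hotplate, porcelain on the balance and graphite in the desiccator, moved in the order asked, each upright and within about 2 mm of centre, with the bystanders unmoved.

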